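Gather the napkin rings on their rod and lock it in its stand

ROBOT

A 6-joint arm with a two-finger parallel gripper is mounted at the origin on a cart in front of the work surface, level with it; the furniture and walls round the work are solid. World frame = base frame: x ahead of the robot, y to its left, z up, the work surface at z = 0. Lengths are in m, angles in rad, forces in N, time in s.
With the tool pointing down it reaches from about 0.25 to 0.85 m from the base axis. Payload 12.5 kg.
Tool frame: the origin (TCP) lies at the very end of the fingers, on their centre line; the grasp point (between the pads) lies 19 mm behind it; z points along the fingers, y is the line along which they close (so a half turn about z gives the same grasp; the last joint's range is limited). The gripper opens to 93 mm and grips with 3 to 60 N. Pads are 15 mm wide; open, the fingers measure 128 mm over their backs; the gripper's body (75 mm by 188 mm) begins 65 mm behind the grasp point.
Start: joints at [1.05, 0.351, 1.652, -0, 1.139, -0.085], TCP at [0.232, 0.499, 0.185] pointing down, gripper open.
Joint ranges: [-2.75, 2.75], [-0.79, 2.1], [0.01, 2.65], [-1.57, 4.71], [0.07, 3.14], [-2.87, 2.87]. Speed limits (rad/s): [2.22, 2.22, 2.79, 3.14, 3.14, 3.14].

INTERFACE

Orientations are given as a rotation vector (axis times angle).
In Python, from bench import manip gives the robot as it stands.
- The arm moves only by the tool apply_moves, never from a script. Its argument "increments" is a list of rows, each a list of 6 numbers: the shift along the tool's x, y, z in mm, then the turn, a rotation vector about the tool's x, y, z in degrees. In form: [[tx, ty, tz, ax, ay, az], ...]. A call has 1 to 5 rows; each row is the pose to reach, as a shift and turn from the pose commanded when the call began, along the tool's axes at that moment; what a row does not reach only later rows make up. A row lasts 1/8 s, in which the tool goes at most 62.5 mm and 10.7 degrees, less where a joint would pass 70% of its speed; a pose out of reach is approached as far as the arm can. A call with a gripper value outside its range is refused whole. "grip" is the finger opening in mm, from 0 to 93, set as the call begins (left out, the last holds). The fingers move at their own pace and stop on an object; "newtons" is the grip in N (left out, the last holds). Time passes only in rows, so rows that repeat a pose let the fingers close. It gives the time, the measured TCP pose, the force, the opening and the grip force at its end, in the units of the state.
- manip.observe(): the state, without advancing time (a new reading comes with each control period).
- manip.snapshot(name): name is "scene" or "top" or "wrist"; returns a dict with "color" (384x512x3 uint8, red, green, blue), "mtx" (3x3 intrinsics, pixels), "R" (3x3) and "t" (3): a world point X has camera coordinates R X + t; the wrist camera has in their place "tool_from_camera" (4x4, takes a point from camera to tool coordinates, whose origin is the TCP and whose axes are the flange's). Camera axes: x right, y down, z forward; pixel columns grow to the right and rows downward; lengths in m; the calibration is good to about 2 mm. A picture is of the moment at which its call begins: read the wrist's pose just before it. There is no depth.
- manip.close_job(): hands the job in; it is judged then, once.
Trained networks look in a picture, given as the dict that the camera call returned (one of the last four; its "shot" number tells which), for a name from the list of things; names that differ only in an ending like _2 or _b are one class to them, and where a whole thing is asked for, a point or a joint stands for the part that bears it (a point fixed in the world has none). Each returns a list of dicts, best first, with "confidence" (0 to 1); they miss things now and then, are a little off and sometimes report something else, mostly with a low value. They report only what shows in the picture. A call takes as long as a camera call. They do not tell look-alikes from the thing itself.
- manip.find_in(picture, target): "at" ([x, y, z] in m, in the coordinates of the camera as it stood for that picture, good to about 4 mm: the middle of the surface that is visible of it).
The state is a dict: "time": time; "joints": joint angles; "qvel": joint speeds; "joint_torque": joint torques, N m; "ee_pos": TCP position; "eef_rot": TCP orientation; "wrist_force": force on the tool from outside, world axes, zero at the start; "moment": the same for the moment, N m; "width": finger opening in m; "finger_force": force on a finger pad.
Only numpy, scipy, OpenCV 4.12 (cv2) and the standard library are available. Lean on these libraries where they do the work, as an engineer would, in place of code of your own. Each camera call takes 0.05 s, during which the arm holds its last target. There are 200 camera calls.

TASK

Take the rod out of its stand by the wooden handle, run it through all three napkin rings where they stand in the drying rack, and lift them off together, hanging on the rod. Lay the loaded rod level back into both notches of the stand, let go of it, then slide the brass keeper over the front notch until it is fully home and wedged. Do not drop a ring, and leave everything else on the worktop where it stands.

Things in the scene. Friction and masses are not known exactly. Their poses are not given: they have to be found in the camera images.
- rod_grip (a point): Steel rod with a dark wooden handle, 90 g, at first lying level in the notches of its stand. This point is the middle of the handle; x across, y along the rod from handle to tip, z up. Handle 18 mm wide (x), 70 long, 26 tall, flat sides. Beyond it along y: brass collar 28 mm dia at y = 35..39, square 12 mm neck 39..69, brass stop disc 40 mm dia 69..73, round rod 10 mm dia 73..177, ball tip to 184
- rod_tip (a point): The very end of the rod's 14 mm ball tip, 184 mm from the middle of the handle; axes as rod_grip
- rod_mid (a point): Point on the rod's axis 113 mm from the middle of the handle; axes as rod_grip. The middle of the stretch where the three rings belong: between the stop disc and about y = 150, as the stand's rear post carries the rod at y = 158..168
- rack: Drying rack, fixed. Wooden base 100 x 104 mm, 12 thick, spans y = -26..78; on it two steel rails along y carry the rings on edge in three slots at y = 0, 26, 52 mm, their holes in line along y, open at both ends. Pins 4 mm thick, 80 mm high, stand between the slots 22 mm either side of the middle. Origin on the worktop under the middle of the first slot, z up
- rack_first (a point): Middle of a ring in the rack's first slot (75 mm above the worktop); axes as the rack. Behind rack and stand rises the front of a tall fixed cupboard, an upright plane 580 mm ahead of the robot's base axis from y = -300 to 300 mm, with a small round knob low at its right edge: keep gripper and arm clear of it
- rack_last (a point): Middle of a ring in the rack's last slot; axes as the rack
- ring_1_centre (a point): Centre of the dark brown napkin ring, 54 mm outer diameter, hole 30 mm, 16 mm wide along its hole axis (its y), 22 g; at the start it stands on edge in the rack's slots, centre 75 mm above the worktop
- ring_2_centre (a point): Centre of the terracotta napkin ring, 54 mm outer diameter, hole 30 mm, 16 mm wide along its hole axis (its y), 22 g; at the start it stands on edge in the rack's slots, centre 75 mm above the worktop
- ring_3_centre (a point): Centre of the mid-brown napkin ring, 54 mm outer diameter, hole 30 mm, 16 mm wide along its hole axis (its y), 22 g; at the start it stands on edge in the rack's slots, centre 75 mm above the worktop
- stand_rest (a point): Where the middle of the handle lies when the rod rests in the fixed stand, 100 mm above the worktop. y = direction of the rod from handle to tip, z up. Two posts, tops 112 mm high, each with a notch open upwards, mouth flared to 30 mm. The rear post is 10 mm thick, 163 mm along y from here. Wooden base 105 x 155 mm, 14 thick
- stand_notch (a point): Point on the rod's axis line in the front post's notch, 54 mm along y from stand_rest; axes as stand_rest. The front post, 20 mm thick (y), 100 mm wide (x = -34..66), takes the rod's square neck between collar and stop disc, with 5 mm play along y to either side
- rest_mid (a point): Where the rod's rod_mid point lies when the rod rests in the stand, 113 mm along y from stand_rest; axes as stand_rest
- keeper (a joint): Brass dovetail keeper on top of the front post: travel in m, 0 = open beside the notch on the stand's +x side, 0.040 = home over the notch, at its end stop. It moves along the stand's -x as the value grows. Drag 5 N at first, rising evenly to about 9 N at home where it wedges; it stays where it is left
- keeper_knob (a point): Middle of the keeper's black knob: 14 mm dia, 20 mm tall, on a slimmer 4 mm neck; about 140 mm above the worktop. It stands on the keeper, a brass bar 11 mm wide (y), 40 mm long (x), top 126 mm above the worktop; brass cheeks beside it reach 118 mm. Pinch it across y, or push it. Axes as stand_rest
- mug_3: Bystander: striped mug, 89 x 124 x 99 mm, standing loose; origin at its underside
- mill_2: Bystander: small glass salt shaker, 44 x 44 x 90 mm, standing loose; origin at its underside
- spice_jar_1: Bystander: spice jar with green cap, 46 x 46 x 106 mm, standing loose; origin at its underside
- minute_timer: Bystander: round minute timer, 62 x 62 x 50 mm, standing loose; origin at its underside
- lemon_1: Bystander: lemon, 78 x 55 x 56 mm, standing loose; origin at its underside
- spoon_rest: Bystander: round cream spoon rest, 102 x 110 x 15 mm, standing loose; origin at its underside
- tin_2: Bystander: low tin, 86 x 86 x 40 mm, standing loose; origin at its underside
- teaspoon_1: Bystander: teaspoon, 130 x 26 x 11 mm, standing loose; origin at its underside
Mind the look-alikes: they are no part of the job. What is shaped like the part that bears ring_3_centre but white is not meant.

How it is judged:
By the outcome, as a careful person would: the job done as asked, in the order asked, and still so for the second after the job is handed in, with the robot touching nothing.
It also fails if it takes over 72 s, if anything falls off the work surface, if the arm or the gripper's body presses on something with over 40 N, if the wrist force passes 120 N, or if a joint passes its speed limit or range.

## Working session

There is one attempt and no reset: what is moved stays moved. The work goes in short steps, Python scripts to look and compute and a tool call to move; the robot and the scene stay as the last step left them, time stands still between calls to the robot, and variables do not carry over. Pictures are saved under pics/ and viewed, at most 10 in all, crops included, and the job is handed in when it is done.

Besides the shell and the picture viewer there is one more tool, called after "Request:" as name(argument=value, ...), one argument or row to a line, values as JSON. apply_moves: Moves the arm, as the interface text tells. Its arguments: {"type":"object","properties":{"increments":{"type":"array","items":{"type":"array","items":{"type":"number"}}},"grip":{"type":"number"},"newtons":{"type":"number"}},"required":["increments"]}

```bash
mkdir -p pics; ls
cat > h.py <<'E'
import numpy as np, cv2
from scipy.spatial.transform import Rotation as Ro
from bench import manip
def snap(n):
    s=manip.observe(); p=manip.snapshot(n); p['state']=s; return p
def toworld(p,c):
    c=np.asarray(c,float)
    if 'tool_from_camera' in p:
        T=np.array(p['tool_from_camera']); s=p['state']
        return Ro.from_rotvec(s['eef_rot']).apply(T[:3,:3]@c+T[:3,3])+s['ee_pos']
    return np.array(p['R']).T@(c-np.array(p['t']))
def px(p,c):
    q=np.array(p['mtx'])@np.asarray(c,float); return q[:2]/q[2]
def save(p,name,scale=1.5,crop=None):
    im=p['color'][:,:,::-1]
    if crop: im=im[crop[1]:crop[3],crop[0]:crop[2]]
    cv2.imwrite('pics/'+name+'.png',cv2.resize(im,None,fx=scale,fy=scale,interpolation=cv2.INTER_CUBIC))
def find(p,names):
    for n in names:
        for d in manip.find_in(p,n)[:5]:
            print(n,round(d['confidence'],2),np.round(toworld(p,d['at'])*1000).astype(int),np.round(px(p,d['at'])).astype(int))
def move(s,pos,R=None):
    "increment (mm, deg) from the current pose"
    R0=Ro.from_rotvec(s['eef_rot']); t=R0.inv().apply(np.array(pos)-s['ee_pos'])*1000
    a=(R0.inv()*R).as_rotvec(degrees=True) if R is not None else np.zeros(3)
    return np.round(np.r_[t,a],1)
E
python3 - <<'E'
from h import *
print(manip.observe())
for n in ('scene','top'):
    p=snap(n); save(p,n+'0')
    print(n)
    find(p,['rod_grip','rod_tip','rack','ring_1_centre','keeper_knob','keeper'] + (['mug_3','mill_2','spice_jar_1','minute_timer','lemon_1','tin_2'] if n=='top' else []))
E
```

```text
pics
{'time': 0.0, 'joints': array([ 1.05039175e+00,  3.51210375e-01,  1.65242586e+00,  5.41364180e-06,
        1.13910339e+00, -8.46113203e-02]), 'qvel': array([-2.01268257e-05, -2.71163133e-04, -7.60654185e-04,  1.18702819e-03,
       -1.12034751e-04,  3.79183674e-04]), 'joint_torque': array([ 1.03182439e-03, -4.97336876e+01, -2.85253447e+01,  6.98925275e-02,
        2.58852378e-02, -1.19530891e-04]), 'ee_pos': array([0.23196058, 0.49826866, 0.18461495]), 'eef_rot': array([-6.79066897e-01, -3.06696809e+00,  1.71735023e-03]), 'wrist_force': array([ 0.51985178,  0.11197578, -0.30853196]), 'moment': array([-0.00346413,  0.03054658, -0.05069359]), 'finger_force': 0.0, 'width': 0.09293075726285241}
scene
rod_grip 0.72 [425  66 105] [196 175]
rod_tip 0.49 [420  69 105] [194 175]
rod_tip 0.36 [463  99 127] [201 163]
rack 0.93 [ 401 -177    7] [228 237]
rack 0.19 [ 544 -602   43] [374 290]
ring_1_centre 0.43 [ 402 -132   94] [220 205]
keeper_knob 0.39 [461  98 126] [201 163]
top
rod_grip 0.76 [428  82 102] [167 215]
rod_tip 0.88 [426  83 106] [167 215]
rack 0.98 [ 399 -165   14] [241 247]
ring_1_centre 0.44 [545 -26  57] [208 199]
ring_1_centre 0.4 [ 554 -589   44] [372 222]
keeper_knob 0.41 [466  97 123] [165 201]
keeper_knob 0.23 [ 623 -334   75] [300 190]
keeper 0.63 [458  96 123] [165 203]
keeper 0.23 [ 622 -335   72] [300 191]
mug_3 0.65 [ 652 -438   67] [331 189]
mug_3 0.57 [ 623 -339   73] [302 190]
mill_2 0.25 [ 397 -168   12] [242 248]
spice_jar_1 0.71 [ 413 -157   95] [239 231]
minute_timer 0.53 [ 450 -578   42] [368 248]
lemon_1 0.76 [ 556 -589   44] [372 221]
tin_2 0.61 [ 565 -501   39] [346 216]
```

View pics/scene0.png

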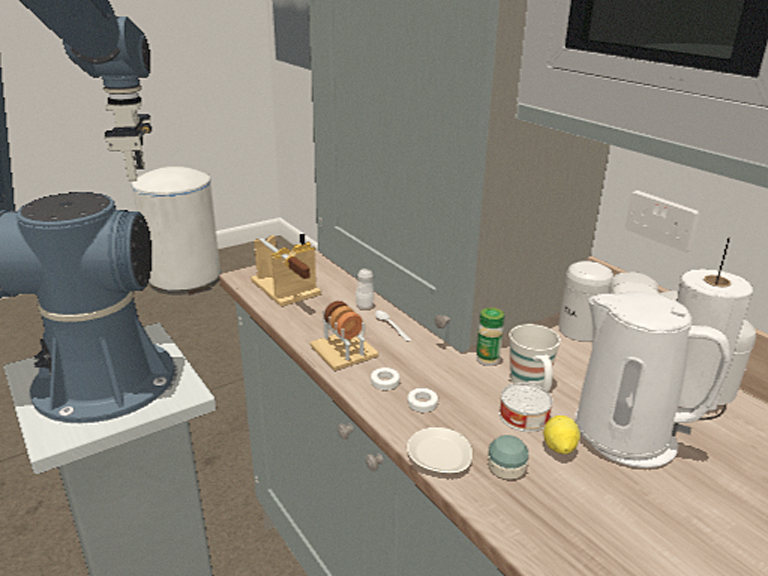

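View pics/top0.png

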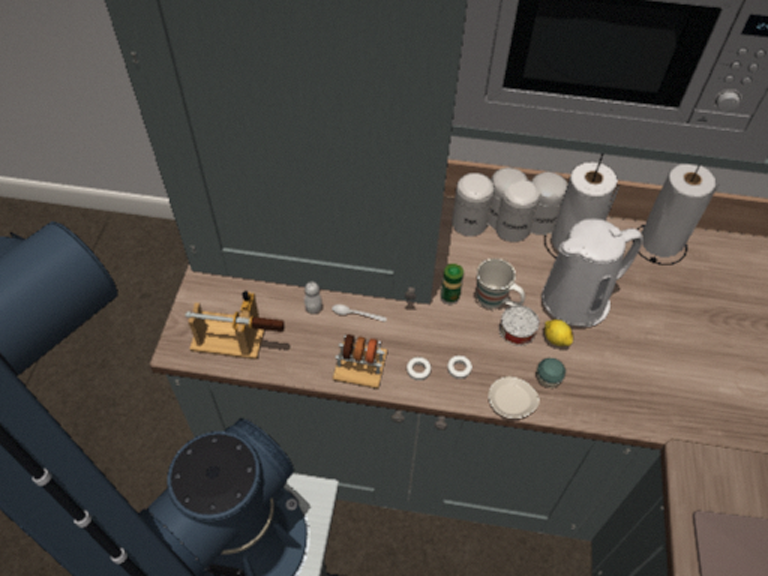

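The scene view shows the stand at about (290,265), with the handle pointing toward -y. The rack with its three brown rings is at (345,335), and two white look-alike rings lie flat at (385,378) and (423,400). The brown rings in the rack are the ones meant, because the white ones are excluded by colour. Next I plan a look with the wrist camera.

Run:
```python
from h import *
s=manip.observe(); R0=Ro.from_rotvec(s['eef_rot']); print(np.round(R0.as_matrix(),3))
p=snap('wrist'); print(np.round(p['tool_from_camera'],3),p['mtx'])
for sg in (1,-1):
    x=np.array([0,sg,0.]);z=np.array([0,0,-1.]);R=Ro.from_matrix(np.c_[x,np.cross(z,x),z])
    print(sg,move(s,[.43,.08,.36],R),move(s,[.40,-.17,.36],R))
```

```text
[[-0.907  0.422 -0.   ]
 [ 0.422  0.907 -0.   ]
 [-0.    -0.    -1.   ]]
[[-0.001 -0.962 -0.273  0.075]
 [ 1.    -0.    -0.     0.001]
 [ 0.    -0.273  0.962 -0.199]
 [ 0.     0.     0.     1.   ]] [[280.06311584   0.         258.10393256]
 [  0.         280.06311584 194.78879566]
 [  0.           0.           1.        ]]
1 [-356.1 -295.9 -174.9   -0.     0.    65. ] [-434.4 -535.2 -174.8   -0.     0.    65. ]
-1 [-356.1 -295.9 -174.9   -0.    -0.  -115. ] [-434.4 -535.2 -174.8   -0.    -0.  -115. ]
```

Request:
apply_moves(
  increments=[
    [-50, -40, -25, 0, 0, 10],
    [-100, -80, -50, 0, 0, 20],
    [-150, -120, -75, 0, 0, 30],
    [-200, -160, -90, 0, 0, 40],
    [-250, -200, -90, 0, 0, 50],
  ],
)

```text
time: 1.68
ee_pos: [0.3651, 0.2306, 0.2749]
eef_rot: [1.918, 2.487, 0.003]
wrist_force: [0.9, -0.0, 0.7]
width: 0.0929
finger_force: 0.0
```

Run:
```python
from h import *
s=manip.observe(); print(s['ee_pos'],s['joints'])
R=Ro.from_matrix([[0,-1,0],[1,0,0],[0,0,-1.]]) 
R=Ro.from_matrix(np.c_[[0,1,0],[1,0,0],[0,0,-1.]])
print(move(s,[.44,.14,.25],R))
```

```text
[0.36514639 0.23063979 0.27487126] [ 4.55499676e-01  3.89184060e-02  1.81090182e+00 -2.63764631e-05
  1.28933262e+00  1.98481780e-01]Traceback (most recent call last):
  File "<stdin>", line 3, in <module>
  File "scipy/spatial/transform/_rotation.pyx", line 1143, in scipy.spatial.transform._rotation.Rotation.from_matrix
ValueError: Non-positive determinant (left-handed or null coordinate frame) in rotation matrix 0: [[ 0. -1.  0.]
 [ 1.  0.  0.]
 [ 0.  0. -1.]].
```

```bash
cat >> h.py <<'E'
def yawR(deg): # tool down, tool x at angle deg from world +y
    a=np.radians(90+deg); x=[np.cos(a),np.sin(a),0]; z=[0,0,-1.]
    return Ro.from_matrix(np.c_[x,np.cross(z,x),z])
E
python3 - <<'E'
from h import *
print(move(manip.observe(),[.44,.14,.25],yawR(0)))
E
```

```text
[-1.067e+02  4.930e+01  2.490e+01  1.000e-01 -0.000e+00  1.470e+01]
```

Request:
apply_moves(
  increments=[
    [-50, 24, 12, 0, 0, 7],
    [-106, 49, 25, 0, 0, 14.7],
    [-106, 49, 25, 0, 0, 14.7],
  ],
)

```text
time: 2.05
ee_pos: [0.4403, 0.1397, 0.2477]
eef_rot: [-2.222, -2.221, 0.002]
wrist_force: [-0.8, 0.9, 0.2]
width: 0.0927
finger_force: 0.0
```

Run:
```python
from h import *
p=snap('wrist'); s=p['state']; print(s['ee_pos'],s['eef_rot'],s['joints'].round(2))
save(p,'w1'); find(p,['rod_grip','rod_tip','rod_mid','keeper_knob','keeper','mill_2'])
```

```text
[0.44027747 0.13967399 0.24766546] [-2.22157809 -2.22061237  0.00239199] [ 0.21  0.12  1.78 -0.    1.23  0.21]
rod_grip 0.97 [429 121 107] [248 194]
rod_tip 0.71 [430 120 107] [250 195]
rod_mid 0.82 [433 118  99] [252 194]
keeper 0.96 [470 101 126] [282 214]
mill_2 0.62 [433 116  98] [252 195]
mill_2 0.55 [546  -6  53] [325 262]
```

View pics/w1.png

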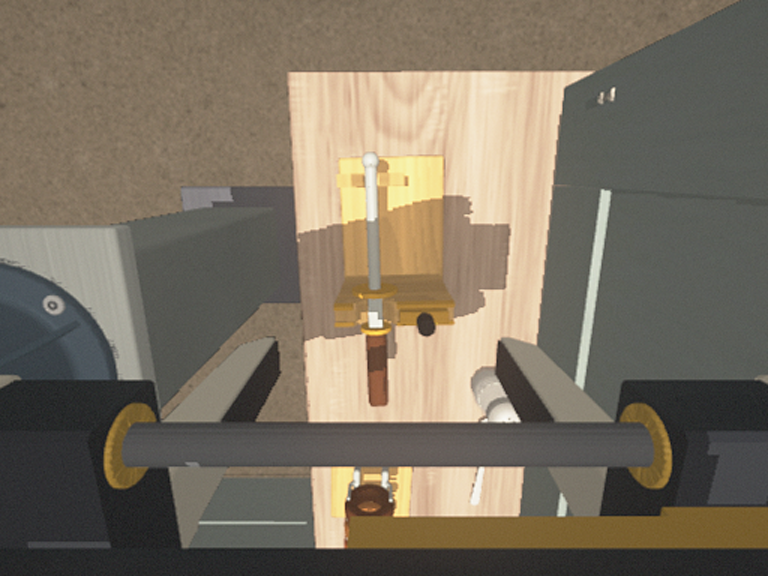

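The wrist view shows the rod with its ball tip at (370,159), stop disc at (374,295), collar at (375,328) and handle down to (378,404). The keeper knob is at (427,323).

```bash
cat >> h.py <<'E'
def onplane(p,uv,z):
    "world point on horizontal plane z seen at pixel uv"
    d=np.linalg.inv(np.array(p['mtx']))@np.r_[uv,1.]
    o=toworld(p,[0,0,0]); v=toworld(p,d)-o
    return o+v*(z-o[2])/v[2]
E
python3 - <<'E'
from h import *
p=snap('wrist')
for n,uv,z in [('ball',(370.5,159),.1),('rodclose to disc',(375,285),.105),('discTop',(375,292),.12),('collarTop',(375.5,330),.114),('handle end top',(378,404),.113),('handle mid top',(376.5,370),.113),('knobtop',(427,318),.150),('knobbase',(427,333),.13)]:
    print(n,(onplane(p,np.array(uv)/1.5,z)*1000).round(1))
g=cv2.resize(p['color'][:,:,::-1][90:290,200:320],None,fx=4,fy=4,interpolation=cv2.INTER_CUBIC)[:,:,:]
cv2.imwrite('pics/c1.png',g[:600])
p2=snap('top')
def onp(p,uv,z): return onplane(p,uv,z)
for n,uv,z in [('handle end',(284,325),.1),('knobtop',(246,295),.15),('rodL',(190,317),.1)]: print(n,(onp(p2,np.array(uv)/1.5,z)*1000).round())
E
```

```text
ball [425.7 230.1 100. ]
rodclose to disc [429.3 128.6 105. ]
discTop [429.7 126.7 120. ]
collarTop [430.   91.6 114. ]
handle end top [432.2  20.5 113. ]
handle mid top [430.8  53.9 113. ]
knobtop [469.5 115.2 150. ]
knobbase [472.   95.4 130. ]
handle end [435.  11. 100.]
knobtop [466.  97. 150.]
rodL [421. 217. 100.]
```

View pics/c1.png

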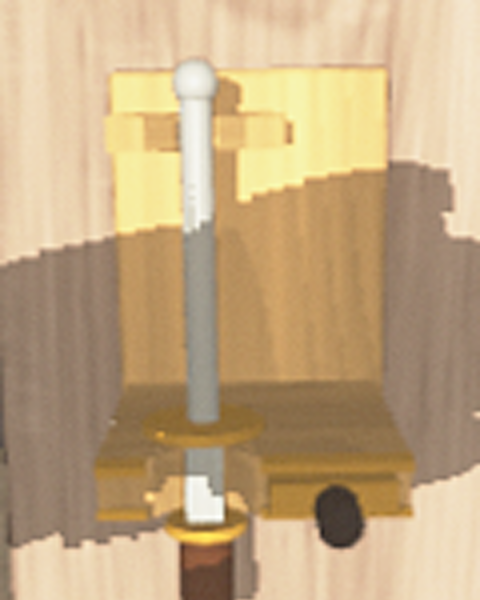

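The crop confirms the stand layout: a straight rod with a slight yaw of about 1.8°, and the knob on the +x side at crop (338,515). Next I look at the rack.

Request:
apply_moves(
  increments=[
    [-55, 0, 0, 0, 0, 0],
    [-110, -10, 0, 0, 0, 0],
    [-165, -20, 0, 0, 0, 0],
    [-210, -30, 0, 0, 0, 0],
    [-210, -30, 0, 0, 0, 0],
  ],
)

```text
time: 3.12
ee_pos: [0.4098, -0.0694, 0.2488]
eef_rot: [2.218, 2.224, -0.0]
wrist_force: [0.4, -0.2, 0.7]
width: 0.0926
finger_force: 0.0
```

Run:
```python
from h import *
import pickle
p=snap('wrist'); s=p['state']; print(s['ee_pos'],s['eef_rot'],s['joints'].round(2))
pickle.dump(p,open('w2.pkl','wb'))
save(p,'w2'); find(p,['rack','ring_1_centre','mill_2','teaspoon_1'])
```

```text
[ 0.4098406  -0.06942706  0.2488208 ] [ 2.21813126e+00  2.22400486e+00 -1.75300182e-06] [-0.28  0.03  1.88 -0.    1.23 -0.28]
rack 0.92 [ 416 -128   14] [261 201]
ring_1_centre 0.92 [ 418 -123   90] [263 215]
mill_2 0.71 [549 -17  76] [365 135]
teaspoon_1 0.98 [558 -91   4] [349 178]
```

View pics/w2.png

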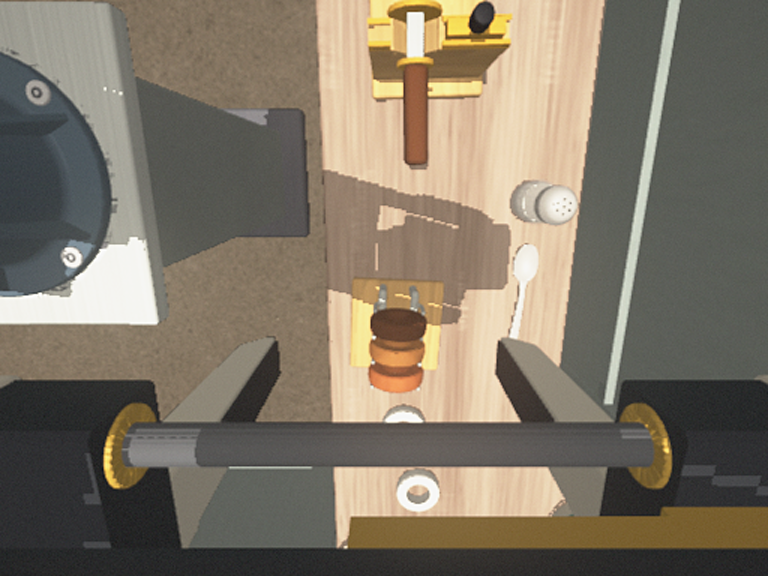

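The rack base corners are at (353,279), (442,280), (351,367) and (438,368). The rings run dark brown (398,323), mid-brown (397,350) and terracotta (396,376), and the white look-alikes lie flat at (404,415) and (418,490).

Run:
```python
from h import *
import pickle
p=pickle.load(open('w2.pkl','rb'))
for n,uv,z in [('b00',(353,279),.012),('b01',(442,280),.012),('b10',(351,367),.012),('b11',(438,368),.012),
 ('ring dark topmid',(398,325),.102),('mid',(397,352),.102),('terra',(396,377),.102),
 ('darkL',(371,324),.08),('darkR',(427,324),.08),('terL',(370,376),.08),('terR',(424,376),.08),
 ('handle end',(416,163),.113),('collar',(415,62),.114),('neck',(415.5,30),.106)]:
    print(n,(onplane(p,np.array(uv)/1.5,z)*1000).round(1))
g=cv2.resize(p['color'][:,:,::-1][170:270,220:310],None,fx=6,fy=6,interpolation=cv2.INTER_CUBIC)
cv2.imwrite('pics/c2.png',g)
```

```text
b00 [ 374.3 -102.4   12. ]
b01 [ 469.4 -103.3   12. ]
b10 [ 369.9 -205.3   12. ]
b11 [ 468.7 -206.4   12. ]
ring dark topmid [ 420.2 -121.2  102. ]
mid [ 419.6 -146.7  102. ]
terra [ 418.9 -171.3  102. ]
darkL [ 395.8 -128.4   80. ]
darkR [ 447.8 -128.3   80. ]
terL [ 394.4 -181.6   80. ]
terR [ 446.4 -181.5   80. ]
handle end [432.4  14.  113. ]
collar [430.2  83.  114. ]
neck [430.6 105.4 106. ]
```

View pics/c2.png

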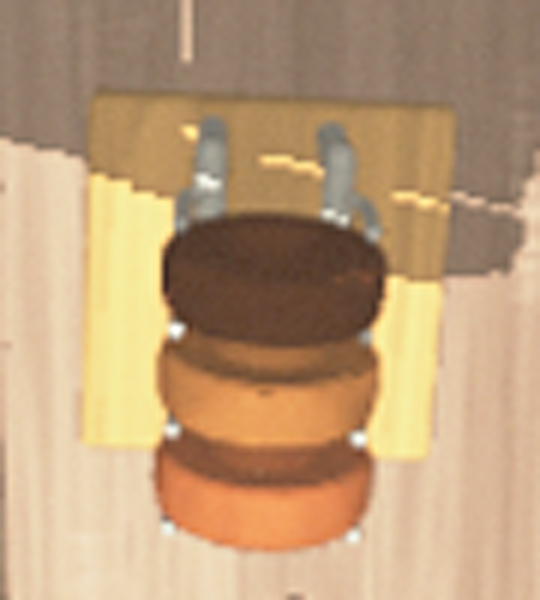

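Run:
```python
from h import *
import pickle
p=pickle.load(open('w2.pkl','rb'))
W=lambda c,z:onplane(p,np.array(c)/6+[220-.4,170-.4],z)*1000
B=[W(c,.012) for c in [(93,92),(455,105),(82,445),(432,458)]]; print(np.round(B,1),np.mean(B,0))
y=(B[0]+B[1]-B[2]-B[3]);x=(B[1]+B[3]-B[0]-B[2]);print(np.degrees(np.arctan2(-y[0],y[1])),np.degrees(np.arctan2(x[1],x[0])))
P=[W(c,.08) for c in [(173,430),(358,438),(168,527),(352,535)]]; print(np.round(P,1))
x=P[1]+P[3]-P[0]-P[2];y=P[0]+P[1]-P[2]-P[3];print(np.degrees(np.arctan2(x[1],x[0])),np.degrees(np.arctan2(-y[0],y[1])))
R=[W(c,.075) for c in [(164,275),(385,280),(158,378),(380,380),(155,480),(373,485)]];print(np.round([(R[i]+R[i+1])/2 for i in (0,2,4)],1))
```

```text
[[ 373.9 -100.6   12. ]
 [ 470.6 -104.    12. ]
 [ 368.7 -203.6   12. ]
 [ 468.1 -207.5   12. ]] [ 420.33780896 -153.92692482   12.        ]
-2.153437532570531 -2.1129163574550023
[[ 397.  -166.8   80. ]
 [ 441.2 -168.8   80. ]
 [ 395.6 -192.5   80. ]
 [ 440.3 -194.6   80. ]]
-2.624180476465806 -2.531337420511565
[[ 421.  -129.9   75. ]
 [ 419.9 -155.8   75. ]
 [ 419.  -183.1   75. ]]
```

The rack axis is at x≈420 at y=-155 with yaw about -2.2°. The grip is at about (431.3, 51) with yaw about +1.8°. I go above the handle, descend and grip.

Request:
apply_moves(
  increments=[
    [50, 8, 10, 0, 0, -0.6],
    [100, 17, 40, 0, 0, -1.2],
    [120, 21, 90, 0, 0, -1.8],
    [120, 21, 140, 0, 0, -1.8],
    [120, 21, 167, 0, 0, -1.8],
  ],
  grip=56,
)

```text
time: 4.0
ee_pos: [0.4294, 0.0538, 0.0794]
eef_rot: [-2.175, -2.264, 0.003]
wrist_force: [0.3, -0.3, 0.1]
width: 0.056
finger_force: 0.0
```

Run:
```python
from h import *
s=manip.observe(); print(s['ee_pos'],s['width'],move(s,[.4313,.051,.081],yawR(1.8)))
```

```text
[0.42938358 0.05382277 0.079443  ] 0.05599373617534009 [-2.9  1.8 -1.6 -0.1 -0.   0.5]
```

Request:
apply_moves(
  increments=[
    [0, 1, -1, 0, 0, 0],
    [0, 1, -1, 0, 0, 0],
  ],
)

```text
time: 4.25
ee_pos: [0.4324, 0.0529, 0.0838]
eef_rot: [2.178, 2.262, 0.002]
wrist_force: [-0.2, -1.0, -0.5]
width: 0.056
finger_force: 0.0
```

Request:
apply_moves(
  increments=[
    [0, 0, 0, 0, 0, 0],
    [0, 0, 0, 0, 0, 0],
    [0, 0, 0, 0, 0, 0],
    [0, 0, 0, 0, 0, 0],
    [0, 0, 0, 0, 0, 0],
  ],
  grip=5,
  newtons=45,
)

```text
time: 4.88
ee_pos: [0.4316, 0.0524, 0.0826]
eef_rot: [-2.18, -2.262, 0.0]
wrist_force: [0.8, 0.9, 0.8]
width: 0.0105
finger_force: 0.0
```

Run:
```python
from h import *
p=snap('wrist'); s=p['state']; print(s['ee_pos'],s['width'],s['finger_force'],s['wrist_force'])
save(p,'w3')
```

```text
[0.43155832 0.05244211 0.08264312] 0.010452200678895579 0.0 [0.83005643 0.91904557 0.80022449]
```

View pics/w3.png

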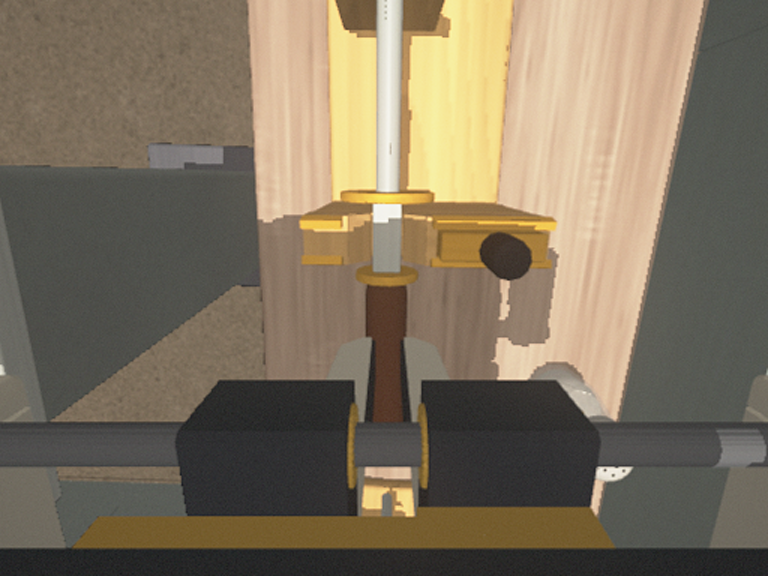

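The picture shows the handle at columns 366–406 lying between the fingers, yet the width reads 10 mm with no pad force. I check where the pads project and let the fingers settle.

Request:
apply_moves(
  increments=[
    [0, 0, 0, 0, 0, 0],
    [0, 0, 0, 0, 0, 0],
    [0, 0, 0, 0, 0, 0],
  ],
)

```text
time: 5.3
ee_pos: [0.4316, 0.0525, 0.0826]
eef_rot: [-2.18, -2.262, 0.0]
wrist_force: [0.8, 0.6, 0.4]
width: 0.0052
finger_force: 0.0
```

Run:
```python
from h import *
p=snap('wrist'); s=p['state']; print(s['ee_pos'],s['width'],s['finger_force'],s['wrist_force'])
Ti=np.linalg.inv(np.array(p['tool_from_camera']))
for t in [(0,0,0),(0,0,-.019),(0.0075,.009,0),(0.0075,-.009,0),(.0075,.009,-.03),(.0075,.0065,-.0)]:
    print(t,1.5*px(p,Ti[:3,:3]@np.array(t)+Ti[:3,3]))
for z in(.087,.1,.113,): print(z,[ (onplane(p,np.array(c)/1.5,z)*1000).round(1) for c in ((366,320),(406,320),(387,285),(388,240))])
```

```text
[0.43156772 0.05247129 0.08261165] 0.0051882771269593396 0.0 [0.84194646 0.56279883 0.41145749]
(0, 0, 0) [385.63295048 329.88456603]
(0, 0, -0.019) [385.48811359 344.69863242]
(0.0075, 0.009, 0) [403.6263123  315.79992686]
(0.0075, -0.009, 0) [367.59352097 315.81849889]
(0.0075, 0.009, -0.03) [406.25076627 338.57711753]
(0.0075, 0.0065, -0.0) [398.62169284 315.80250634]
0.087 [array([421.7,  59. ,  87. ]), array([441.3,  59.7,  87. ]), array([431.4,  77.1,  87. ]), array([431. ,  98.7,  87. ])]
0.1 [array([422.3,  63.6, 100. ]), array([440.5,  64.3, 100. ]), array([431.2,  80.5, 100. ]), array([430.9, 100.7, 100. ])]
0.113 [array([422.8,  68.3, 113. ]), array([439.7,  68.9, 113. ]), array([431.1,  84. , 113. ]), array([430.8, 102.7, 113. ])]
```

Run:
```python
from h import *
p=snap('wrist'); save(p,'w4'); im=p['color'].astype(int)
h=cv2.cvtColor(p['color'],cv2.COLOR_RGB2HSV)
for r in range(170,350,4):
    l=''
    for c in range(205,312,2):
        H,S,V=h[r,c]
        l+= ('k' if V<60 else ('h' if (H<12 or H>170) and S>120 and V<150 else ('Y' if S>120 else ('g' if S<60 and V<190 else ('w' if S<60 else '.')))))
    print(r,l)
```

```text
170 YYYYYYYYYYYYYYYYY....Yggggggggg.YY.YY.YYY.YYYYYYYYYYYY
174 YYYYYYYYYYYYY.Y.Y.....ggggggggg....YYYYYYYYYYYYYYYYYYY
178 ..................YYYYgggggggggYYYY..............Y.YYY
182 ................YYYYYYYYYYYYYYYYYYYYY.................
186 .................YYYYYYYYYYYYYYYYYYYY.................
190 ....................YYYYYYYYYYYYY.....................
194 .....................hhhhhhhYhYY......................
198 ....................YhYhhhhYYYhhY.....................
202 ......................h.hhhYYh.YY.....................
206 .....................hhhhYYhhYhhY.....................
210 .....................YhhYhYYh..h......................
214 ....................YhhhhhhhYYYh......................
218 .....................YhhYhhYYhYhY.....................
222 .....................hhhhhYhhhYhh.....................
226 ...................ggggghhhh.Ygggggg..................
230 ..............ggggggggggkhhhhkggggggggggg.............
234 .............gggggggggggkYhhhkgggggggggggg............
238 ............ggggggggggggkYhhYkgggggggggggg............
242 ...........gggggggggggggkhh.hkgggg
[... 854 characters left out ...]
kkkkkkkkkkkkkkkkYYggggggggggggYYkkkkkkkkkkkkkkkkkkk
306 kkkkkkkkkkkkkkkkkkkYYggggggggggggYYkkkkkkkkkkkkkkkkkkk
310 kkkkkkkkkkkkkkkkkkkYYggggggggggggYYkkkkkkkkkkkkkkkkkkk
314 kkkkkkkkkkkkkkkkkkkYY............YYkkkkkkkkkkkkkkkkkkk
318 kkkkkkkkkkkkkkkkkkkYY............YYkkkkkkkkkkkkkkkkkkk
322 kkkkkkkkkkkkkkkkkkkYY..YYYYYYYY..YYkkkkkkkkkkkkkkkkkkk
326 kkkkkkkkkkkkkkkkkkkkkgYY...YYYYYgkkkkkkkkkkkkkkkkkkkkk
330 kkkkkkkkkkkkkkkkkkkkkg...ggg.Y..gkkkkkkkkkkkkkkkkkkkkk
334 kkkkkkkkkkkkkkkkkkkkkgY..ggg.YYYgkkkkkkkkkkkkkkkkkkkkk
338 kkkkkkkkkkkkkkkkkkkkkg...ggg.Y.YYYYYYYYYYYYYYYYYYYYYYY
342 kkkkkkkkkkkkkkkkkkkkkgYY.ggg.YYYYYYYYYYYYYYYYYYYYYYYYY
346 YYYYYYYYYYYYYYYYYYYYYYYYYYYYYYYYYYYYYYYYYYYYYYYYYYYYYY
```

The wrist view explains it. The finger gap of 93 mm seen at columns 185–331 and row 226 puts the visible fingertips about 33 mm behind the reported TCP. The fingers therefore closed just above the handle. I open, go 33 mm lower and close again.

Request:
apply_moves(
  increments=[
    [0, 0, 0, 0, 0, 0],
    [0, 0, 0, 0, 0, 0],
    [0, 0, 0, 0, 0, 0],
    [0, 0, 0, 0, 0, 0],
    [0, 0, 0, 0, 0, 0],
  ],
  grip=56,
)

```text
time: 6.02
ee_pos: [0.4316, 0.0525, 0.0826]
eef_rot: [-2.18, -2.262, -0.0]
wrist_force: [-0.1, -0.1, -0.3]
width: 0.0502
finger_force: 0.0
```

Request:
apply_moves(
  increments=[
    [-2, 0, 10, 0, 0, 0],
    [-2, 0, 20, 0, 0, 0],
    [-2, 0, 33, 0, 0, 0],
    [-2, 0, 33, 0, 0, 0],
    [-2, 0, 33, 0, 0, 0],
  ],
)

```text
time: 6.65
ee_pos: [0.4317, 0.0505, 0.0496]
eef_rot: [-2.18, -2.262, 0.0]
wrist_force: [0.1, 0.5, -0.5]
width: 0.0556
finger_force: 0.0
```

Request:
apply_moves(
  increments=[
    [0, 0, 0, 0, 0, 0],
    [0, 0, 0, 0, 0, 0],
    [0, 0, 0, 0, 0, 0],
    [0, 0, 0, 0, 0, 0],
    [0, 0, 0, 0, 0, 0],
  ],
  grip=5,
  newtons=45,
)

```text
time: 7.28
ee_pos: [0.4316, 0.0505, 0.0497]
eef_rot: [2.18, 2.262, 0.0]
wrist_force: [0.1, 0.5, 1.2]
width: 0.0176
finger_force: 45.0
```

Gripped: width 17.6 mm at 45 N. In this hold the rod axis is 50.3 mm above the reported TCP. I lift it.

Request:
apply_moves(
  increments=[
    [0, 0, -10, 0, 0, 0],
    [0, 0, -30, 0, 0, 0],
    [0, 0, -60, 0, 0, 0],
    [0, 0, -90, 0, 0, 0],
    [0, 0, -90, 0, 0, 0],
  ],
)

```text
time: 7.9
ee_pos: [0.4328, 0.0505, 0.1416]
eef_rot: [2.178, 2.26, 0.004]
wrist_force: [0.1, -0.8, -1.8]
width: 0.0177
finger_force: 45.0
```

Run:
```python
from h import *
s=manip.observe(); print(s['ee_pos'],s['joints'].round(2),s['wrist_force'],s['moment'],move(s,[.4107,-.400,.1397],yawR(-2.2)))
p=snap('wrist'); im=p['color']; save(p,'w5')
```

```text
[0.43279479 0.05047599 0.14160246] [ 0.01  0.2   1.98 -0.    0.96 -0.03] [ 0.12439965 -0.7889099  -1.78581626] [-0.12427179  0.0315673  -0.03048767] [-4.493e+02 -3.890e+01  1.800e+00  2.000e-01  0.000e+00  4.300e+00]
```

Request:
apply_moves(
  increments=[
    [-25, -2, 0, 0, 0, 0.4],
    [-75, -6, 0, 0, 0, 0.8],
    [-125, -10, 0, 0, 0, 1.2],
    [-175, -15, 0, 0, 0, 1.6],
    [-225, -19, 0, 0, 0, 2.0],
  ],
)

```text
time: 8.57
ee_pos: [0.4201, -0.1764, 0.1384]
eef_rot: [-2.218, -2.222, 0.001]
wrist_force: [0.6, -0.1, -1.7]
width: 0.0174
finger_force: 45.0
```

Request:
apply_moves(
  increments=[
    [-50, -4, 0, 0, 0, 0.4],
    [-100, -8, 0, 0, 0, 0.8],
    [-150, -12, 0, 0, 0, 1.2],
    [-200, -16, 0, 0, 0, 1.6],
    [-225, -19, 0, 0, 0, 2.0],
  ],
)

```text
time: 9.2
ee_pos: [0.4015, -0.4018, 0.1379]
eef_rot: [-2.258, -2.182, 0.0]
wrist_force: [0.4, -0.2, -1.1]
width: 0.0174
finger_force: 45.0
```

Request:
apply_moves(
  increments=[
    [0, 0, 15, 0, 0, 0],
    [0, 0, 35, 0, 0, 0],
    [0, 0, 60, 0, 0, 0],
    [0, 0, 60, 0, 0, 0],
    [0, 0, 60, 0, 0, 0],
  ],
)

```text
time: 9.82
ee_pos: [0.4027, -0.3996, 0.0798]
eef_rot: [-2.257, -2.185, -0.0]
wrist_force: [0.4, -0.6, -1.0]
width: 0.0177
finger_force: 45.0
```

Run:
```python
from h import *
import pickle
s=manip.observe(); print(s['ee_pos'],move(s,[.4107,-.400,.0257],yawR(-2.2)))
p=snap('wrist'); pickle.dump(p,open('w6.pkl','wb')); save(p,'w6')
Ti=np.linalg.inv(np.array(p['tool_from_camera']))
for t in [(.184,0,-.0503),(.113,0,-.0503),(.073,0,-.0703),(.073,0,-.0503)]: print(t,1.5*px(p,Ti[:3,:3]@np.array(t)+Ti[:3,3]))
```

```text
[ 0.40271414 -0.39956213  0.07975867] [-0.2  8.  54.1 -0.  -0.   0.4]
(0.184, 0, -0.0503) [ 384.01301575 -242.5387263 ]
(0.113, 0, -0.0503) [384.59663983  51.85323672]
(0.073, 0, -0.0703) [384.49906875 184.21274976]
(0.073, 0, -0.0503) [384.85604837 182.70422909]
```

View pics/w6.png

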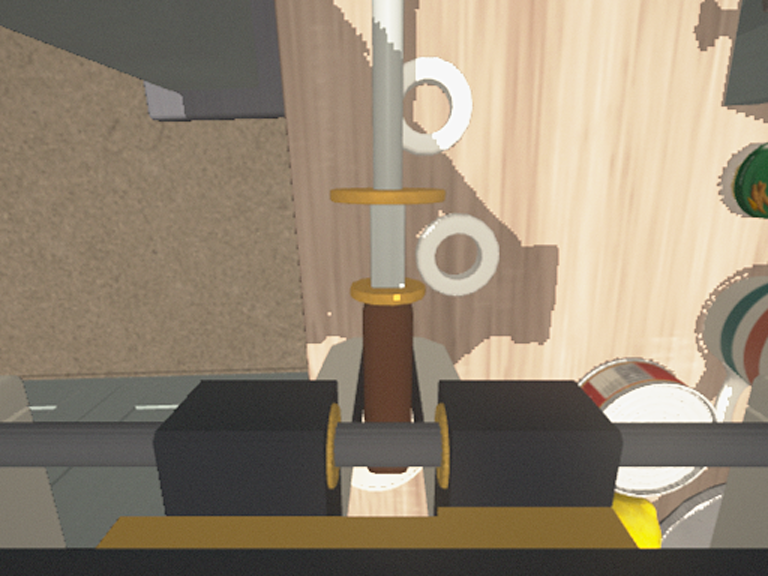

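The rod is held straight, with the stop disc at (388,196) and collar at (388,292), and the rod column matches the tool axis. The white look-alike rings below it at (437,105) and (458,255) are well clear. I align it with the rack axis.

Request:
apply_moves(
  increments=[
    [0, 4, 18, 0, 0, 0],
    [0, 8, 36, 0, 0, 0.3],
    [0, 8, 54, 0, 0, 0.3],
    [0, 8, 54, 0, 0, 0.3],
    [0, 8, 54, 0, 0, 0.3],
  ],
)

```text
time: 10.5
ee_pos: [0.4106, -0.4006, 0.0257]
eef_rot: [2.263, 2.179, -0.0]
wrist_force: [0.6, 0.5, -1.3]
width: 0.0177
finger_force: 45.0
```

Run:
```python
from h import *
s=manip.observe(); print(s['ee_pos'],s['wrist_force'],move(s,[.4107,-.400,.0257],yawR(-2.2)),move(s,[.4156,-.2702,.0257],yawR(-2.2)))
p=snap('scene'); save(p,'s2',4,(150,150,290,290))
# predict ring hole vs rod tip in the scene view
def pr(X): return px(p,np.array(p['R'])@np.array(X)+np.array(p['t']))
tip=s['ee_pos']+Ro.from_rotvec(s['eef_rot']).apply([.183,0,-.0503])
for X in (tip,(.419,-.1815,.075),(.4185,-.190,.075)): print((pr(X)-150)*4)
```

```text
[ 0.41057561 -0.40056188  0.02572721] [ 0.63183957  0.51749153 -1.29477197] [0.6 0.1 0.  0.  0.  0. ] [1.305e+02 1.000e-01 0.000e+00 0.000e+00 0.000e+00 0.000e+00]
[360.70059541 284.30453367]
[335.48043508 262.86093667]
[341.12690442 268.15617854]
```

View pics/s2.png

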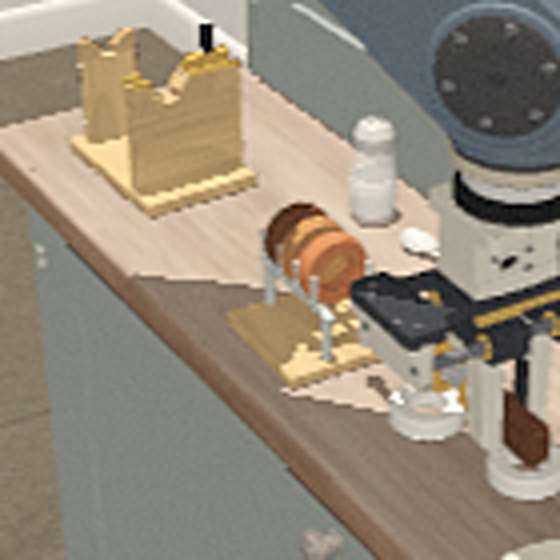

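The terracotta ring's front hole is at (342,270) in the crop, matching the predicted (341,268). I insert while watching the force.

Request:
apply_moves(
  increments=[
    [12, 0, 0, 0, 0, 0],
    [25, 0, 0, 0, 0, 0],
    [38, 0, 0, 0, 0, 0],
    [50, 0, 0, 0, 0, 0],
    [50, 0, 0, 0, 0, 0],
  ],
)

```text
time: 11.18
ee_pos: [0.4126, -0.3495, 0.0257]
eef_rot: [-2.262, -2.18, -0.0]
wrist_force: [0.3, -0.4, -0.8]
width: 0.0181
finger_force: 45.0
```

Request:
apply_moves(
  increments=[
    [12, 0, 0, 0, 0, 0],
    [25, 0, 0, 0, 0, 0],
    [38, 0, 0, 0, 0, 0],
    [50, 0, 0, 0, 0, 0],
    [50, 0, 0, 0, 0, 0],
  ],
)

```text
time: 11.8
ee_pos: [0.4143, -0.2996, 0.0257]
eef_rot: [-2.262, -2.18, 0.0]
wrist_force: [-0.1, -0.0, -1.5]
width: 0.0179
finger_force: 45.0
```

Run:
```python
from h import *
s=manip.observe(); print(s['ee_pos'],s['wrist_force'],move(s,[.4156,-.2702,.0257],yawR(-2.2)))
p=snap('wrist'); save(p,'w7',1.5)
h=cv2.cvtColor(p['color'],cv2.COLOR_RGB2HSV)
for r in range(0,215,4):
    print(r,''.join('k' if V<45 else 'O' if (H<20 and S>130 and V<235) else 'Y' if S>130 else 'g' if S<60 else '.' for H,S,V in h[r,200:320:2]))
```

```text
[ 0.41434782 -0.29959478  0.02566193] [-0.09233961 -0.02644634 -1.47573141] [29.4  0.2 -0.  -0.  -0.   0.1]
0 .OOOOOOOOYYYYYYYYYYYYYYYYYYYYYYYYYYYYYYYYYYYYYYYOOOOOOOO....
4 OOOOOOOOOYYYYYYYYYYYYYYYYYYYYYYYYYYYYYYYYYYYYYYYOOOOOOOOO...
8 OOOOOOOOYYYYYYYYYYYYYYYYYYYYYYYYYYYYYYYYYYYYYYYOOOOOOOOOO...
12 OOOOOOOYYYYYYYYYYYYYYYYYYYYYYYYYYYYYYYYYYYYYYYYOOOOOOOOOO...
16 OOOOOOOYYYYYYYYYYYYYYYYYYYYYYYYYYYYYYYYYYYYYOYOOOOOOOOOOO...
20 OOOOOOOYYYYYYYYYYYYYYYYYYYYYYYYYYYYYYYYYYOOOOOOOOOOOOOOOO...
24 OOOOOOOOOOYYOOOOOOOOOOOOOOOOOOOOOOOOOOOOOOOOOOOOOOOOOOOOO...
28 .OOOOOOOOOOOOOOOOOOOOOOOOOOOOOOOOOOOOOOOOOOOOOOOOOOOOOOOO...
32 .OOOOOOOOOOOOOOOOOOOOOOOOOOOOOOOOOOOOOOOOOOOOOOOOOOOOOOOO...
36 .OOOOOOOOOOOOOOOOOOOOOOO.ggggggggg.OOOOOOOOOOOOOOOOOOOOO....
40 ..OOOOOOOOOOOOOOOOOOOOOOgggggggggg.OOOOOOOOOOOOOOOOOOOO.....
44 ....OOOOOOOOOOOOOOOOOOOOgggggggggggOOOOOOOOOOOOOOOOOO.......
48 ...O.....OOOOOOOOOOOOOOOgggggggggggOOOOOOOOOOOOOO..O........
52 ...gggg.....gggggg...OOOgggggggggggOOO..gggggg....gggg......
56 ....gggg....gggggg......ggggggggggg....ggggggg...gggg.......
60 ......gggggggggggg.......ggggggg
[... 1789 characters left out ...]
.............ggggggggggggggggggggggggggg..........
176 ........................gggggggggggggggggggggggggggg........
180 .......................gggggggggggggggggggggggggggggg.......
184 ......................ggggggggggggg.........gggggggggg......
188 ..................OOOOOOgggggggggggOOOOOO.....ggggggggg.....
192 .................OOOOOOOO..........OOOOOOO.....gggggggg.....
196 .................YOOOOOOOOOOOOOOOOOOOOOOOO.....ggggggggg....
200 ...................OOOOOOOOOOOOOOOOOOOO.......gggggggggg....
204 .............................................gggggggggg.....
208 ..............................O............gggggggggggg.....
212 ...........................O..........gggggggggggggggg......
```

Run:
```python
from h import *
p=snap('wrist')
for n,uv,z in [('hole rim',(257,35),.090),('outer rim',(257,22),.102),('disc front top',(257,126.5),.096),('pin tops L',(226,51),.08),('pinR',(282,51),.08)]:
    print(n,(onplane(p,uv,z)*1000).round(1))
```

```text
hole rim [ 418.9 -190.9   90. ]
outer rim [ 419.  -189.4  102. ]
disc front top [ 417.4 -228.8   96. ]
pin tops L [ 404.2 -194.6   80. ]
pinR [ 430.4 -195.6   80. ]
```

Request:
apply_moves(
  increments=[
    [8, 0, 0, 0, 0, 0],
    [16, 0, 0, 0, 0, 0],
    [24, 0, 0, 0, 0, 0],
    [30, 0, 0, 0, 0, 0],
    [30, 0, 0, 0, 0, 0],
  ],
)

```text
time: 12.52
ee_pos: [0.4155, -0.2701, 0.0257]
eef_rot: [-2.262, -2.18, 0.0]
wrist_force: [-0.3, 0.5, -0.5]
width: 0.0177
finger_force: 45.0
```

Request:
apply_moves(
  increments=[
    [0, 0, -4, 0, 0, 0],
    [0, 0, -8, 0, 0, 0],
    [0, 0, -12, 0, 0, 0],
    [0, 0, -16, 0, 0, 0],
    [0, 0, -20, 0, 0, 0],
  ],
)

```text
time: 13.15
ee_pos: [0.4155, -0.2705, 0.0459]
eef_rot: [2.263, 2.179, 0.0]
wrist_force: [-0.3, 0.0, -2.2]
width: 0.0179
finger_force: 45.0
```

Request:
apply_moves(
  increments=[
    [0, 0, -7, 0, 0, 0],
    [0, 0, -14, 0, 0, 0],
    [0, 0, -22, 0, 0, 0],
    [0, 0, -30, 0, 0, 0],
    [0, 0, -38, 0, 0, 0],
  ],
)

```text
time: 13.78
ee_pos: [0.4155, -0.2705, 0.0842]
eef_rot: [2.263, 2.179, 0.0]
wrist_force: [0.2, 0.6, -1.7]
width: 0.0176
finger_force: 45.0
```

Run:
```python
from h import *
p=snap('wrist'); s=p['state']; save(p,'w8',1.5); print(s['ee_pos'],s['wrist_force'],s['moment'])
h=cv2.cvtColor(p['color'],cv2.COLOR_RGB2HSV)
for r in range(0,145,4):
    print(r,''.join('k' if V<45 else 'O' if (H<20 and S>130 and V<235) else 'Y' if S>130 else 'g' if S<60 else '.' for H,S,V in h[r,200:320:2]))
```

```text
[ 0.41546499 -0.27051111  0.08422467] [ 0.23638382  0.61622388 -1.72919344] [-0.24409786  0.1167445  -0.01600886]
0 gg............OOOOOOOOOOOOOOOOOOOOOOOOOOOOOOOOOO...O........
4 ggg....g..OOOOOOOOOYOYYYYYYYYYYYYYYYOOOOOOOOOOOOOOOO........
8 .......OOOOOOOOOOOOYYYYYYYYYYYYYYYYYYYYOOOOOOOOOOOOOOOY...gg
12 .....OOOOOOOOOOOOYYYYYYYYYYYYYYYYYYYYYYYOOOOOOOOOOOOOOOO....
16 ....OOOOOOOOOOOOOYYYYYYYYYYYYYYYYYYYYYYYYOOOOOOOOOOOOOOOO.g.
20 ...OOOOOOOOOOOOOYYYYYYYYYYYYYYYYYYYYYYYYOOOOOOOOOOOOOOOOOOg.
24 ...OOOOOOOOOOOYOYYYYYYYYYYYYYYYYYYYYYYYOYOOOOOOOOOOOOOOOOOg.
28 ...OOOOOOOOOOOYYYYYYYYYYYYYYYYYYYYYYYYOOOOOOOOOOOOOOOOOOO.g.
32 ...OOOOOOOOOOOOOOYYYYYYYYYYYYYYYYYYYYOOOOOOOOOOOOOOOOOOOO...
36 ...OOOOOOOOOOOOOOOOOOOOOOOOOOOOOOOOOOOOOOOOOOOOOOOOOOOOOO...
40 ....OOOOOOOOOOOOOOOOOOOOOOOOOOOOOOOOOOOOOOOOOOOOOOOOOOOOO...
44 ....OOOOOOOOOOOOOOOOOOOO....gggg.g.OOOOOOOOOOOOOOOOOOOOOO...
48 .....OOOOOOOOOOOOOOOOOOO.ggggggggggOOOOOOOOOOOOOOOOOOOOO....
52 ......OOOOOOOOOOOOOOOOOOgggggggggggOOOOOOOOOOOOOOOOOOO......
56 ..........OOOOOOOOOOOOOOgggggggggggOOOOOOOOOOOOOOOY.........
60 ................ggggg.OOgg
[... 690 characters left out ...]
OOOOOOOOOOOOOO...........OOOOOOOOOOOOOOOOOOO..ggg.
108 .................gggg....ggggggggg...gggg...............gg..
112 .................gggg....ggggggggg...gggg...............g...
116 ............ggggggggg....ggggggggg...ggggggggg..........g.g.
120 .................ggggg...ggggggggg..ggggg..O................
124 .................ggggg...ggggggggg..ggggg...................
128 ..........OOOOOOOOOOOOOOOOOOOOOOOOOOOOOOOOOOOOOOO......ggggg
132 ..........OOOOOOOOOOOOOOOOOOOOOOOOOOOOOOOOOOOOOO........ggg.
136 ............................................................
140 .......................ggggggggggggg........................
144 .......................ggggggggggggg........................
```

All three rings hang on the rod clear of the pins. I raise it, then carry it gently back above the stand.

Request:
apply_moves(
  increments=[
    [0, 0, -10, 0, 0, 0],
    [0, 0, -25, 0, 0, 0],
    [0, 0, -45, 0, 0, 0],
    [0, 0, -65, 0, 0, 0],
    [0, 0, -76, 0, 0, 0],
  ],
)

```text
time: 14.45
ee_pos: [0.4158, -0.2707, 0.1612]
eef_rot: [2.262, 2.178, 0.0]
wrist_force: [-0.5, 0.1, -1.7]
width: 0.0177
finger_force: 45.0
```

Request:
apply_moves(
  increments=[
    [5, 0, 0, 0, 0, 0],
    [15, 0, 0, 0, 0, 0],
    [30, 0, 0, 0, 0, 0],
    [50, 1, 0, 0, 0, 0],
    [70, 1, 0, 0, 0, 0],
  ],
)

```text
time: 15.08
ee_pos: [0.4191, -0.1989, 0.1595]
eef_rot: [-2.262, -2.179, 0.0]
wrist_force: [0.3, 0.3, -2.0]
width: 0.0181
finger_force: 45.0
```

Request:
apply_moves(
  increments=[
    [20, 0, 0, 0, 0, 0],
    [40, 0, 0, 0, 0, 0],
    [60, 1, 0, 0, 0, 0],
    [80, 1, 0, 0, 0, 0],
    [100, 1, 0, 0, 0, 0],
  ],
)

```text
time: 15.7
ee_pos: [0.4237, -0.099, 0.1596]
eef_rot: [-2.262, -2.18, 0.0]
wrist_force: [0.3, -0.1, -2.4]
width: 0.0175
finger_force: 45.0
```

Request:
apply_moves(
  increments=[
    [20, 0, 0, 0, 0, 0],
    [40, 0, 0, 0, 0, 0],
    [60, 1, 0, 0, 0, 0],
    [80, 1, 0, 0, 0, 0],
    [95, 1, 0, 0, 0, 0],
  ],
)

```text
time: 16.32
ee_pos: [0.4281, -0.0043, 0.1596]
eef_rot: [-2.262, -2.18, 0.0]
wrist_force: [0.5, -0.5, -1.6]
width: 0.0175
finger_force: 45.0
```

Run:
```python
from h import *
s=manip.observe(); print(s['ee_pos'],s['wrist_force'],move(s,[.4316,.0505,.160],yawR(1.8)))
```

```text
[ 0.42813834 -0.00430917  0.15961259] [ 0.54117059 -0.52926047 -1.58607987] [54.9  1.4 -0.4 -0.  -0.  -3.9]
```

Request:
apply_moves(
  increments=[
    [17, 0.4, 0, 0, 0, -1],
    [34, 0.8, 0, 0, 0, -2],
    [47, 1.1, 0, 0, 0, -3],
    [55, 1.4, 0, 0, 0, -3.9],
    [55, 1.4, 0, 0, 0, -3.9],
  ],
)

```text
time: 16.95
ee_pos: [0.4319, 0.0494, 0.1596]
eef_rot: [2.187, 2.256, -0.0]
wrist_force: [-1.0, 0.1, -1.0]
width: 0.0175
finger_force: 45.0
```

Run:
```python
from h import *
p=snap('wrist'); s=p['state']; save(p,'w9',1.5); print(s['ee_pos'],s['wrist_force'],move(s,[.4316,.0505,.160],yawR(1.8)))
h=cv2.cvtColor(p['color'],cv2.COLOR_RGB2HSV)
for r in range(0,200,5):
    print(r,''.join('k' if V<45 else 'O' if (H<20 and S>130 and V<235) else 'Y' if S>130 else 'g' if S<60 else '.' for H,S,V in h[r,200:320:2]))
```

```text
[0.43194055 0.04943018 0.15960014] [-1.00865737  0.06433506 -0.99988222] [ 1.1 -0.3 -0.4 -0.   0.  -0. ]
0 ggg.......O...OOOOOOOOOOOOOOOOOOOOOOOOOOOOOOOOO.....OO.g...g
5 ggg......OOOOOOOOOOOYYYYYYYYYYYYYYYYYOOOOOOOOOOOOOOO.g......
10 ggg...OOOOOOOOOOOOYYOYYYYYYYYYYYYYYYYYYOOOOOOOOOOOOOOOO.....
15 ggg.OOOOOOOOOOOOOYYYOYYYYYYYYYYYYYYYYYYYYOOOOOOOOOOOOOOO....
20 gggOOOOOOOOOOOOOYYYYOYYYYYYYYYYYYYYYYYYYYOOOOOOOOOOOOOOOO...
25 gggOOOOOOOOOOOOYYYYYOYYYYYYYYYYYYYYYYYYYYOOOOOOOOOOOOOOOOO..
30 gggOOOOOOOOOOOOOOOYYYYYYYYYYYYYYYYYYYYOOOOOOOOOOOOOOOOOOO...
35 ggg.OOOOOOOOOOOOOOOOOOOOOOOOOOOOOOOOOOOOOOOOOOOOOOOOOOOOO...
40 ggg.OOOOOOOOOOOOOOOOOOOOOOOOOOOOOOOOOOOOOOOOOOOOOOOOOOOOO...
45 gggg.OOOOOOOOOO.OO.OOOOO.ggggggggg.OOOOOOOOOOOOOOOOOOOOOO...
50 ggg.g.OOOOOOOOOOOOOOOOOOgggggggggggOOOOOOOOOOOOOOOOOOOO.....
55 ggg..g...OOOOOOOOOOOOOOO.ggggggggggOOOOOOOOOOOOOOOO.........
60 ggg..g....g..........YOO.ggggggggggOOOO..O..................
65 gggg.g....g..............ggggggggg..........................
70 gggg.gg.OOOOYYYYYYYYYYYYYYYYYYYYYYYYYYYYYYYYYYYOOOOOY.......
75 gggg.OOOOOOYYYYYYYYYYYYYYYYYYYYYYY
[... 882 characters left out ...]
..............ggggggggggg......OOOOOOOOO..........
150 .........OOOOOOOOOO.....ggggggggggg......OOOOOOOOO..........
155 ..................O.....ggggggggggg....OOOOOOOOOOOOOO.....OO
160 ........................ggggggggggg.........................
165 ........................ggggggggggg.........................
170 ........................ggggggggggg.........................
175 ........................ggggggggggg.........................
180 ........................ggggggggggg.........................
185 ........................ggggggggggg.........................
190 .................OOOOOOOgggggggggggOOOOOOO..................
195 .................OOOOOOOOOOOOOOOOOOOOOOOOO..................
```

The ring positions along the rod are unchanged, so I lower it into the notches.

Request:
apply_moves(
  increments=[
    [1, -0.3, 15, 0, 0, 0],
    [1, -0.3, 35, 0, 0, 0],
    [1, -0.3, 55, 0, 0, 0],
    [1, -0.3, 72, 0, 0, 0],
    [1, -0.3, 82, 0, 0, 0],
  ],
)

```text
time: 17.62
ee_pos: [0.4314, 0.0497, 0.0769]
eef_rot: [-2.188, -2.254, 0.001]
wrist_force: [0.2, -0.2, -2.3]
width: 0.0174
finger_force: 45.0
```

Request:
apply_moves(
  increments=[
    [0, 0, 5, 0, 0, 0],
    [0, 0, 10, 0, 0, 0],
    [0, 0, 15, 0, 0, 0],
    [0, 0, 20, 0, 0, 0],
    [0, 0, 24, 0, 0, 0],
  ],
)

```text
time: 18.25
ee_pos: [0.4316, 0.0501, 0.0534]
eef_rot: [-2.188, -2.255, 0.0]
wrist_force: [-0.1, 0.8, -2.0]
width: 0.0176
finger_force: 45.0
```

Run:
```python
from h import *
s=manip.observe(); print(s['ee_pos'],s['wrist_force'],s['moment'],move(s,[.4316,.0505,.0497],yawR(1.8)))
```

```text
[0.43161883 0.05012432 0.05335468] [-0.08890511  0.83758016 -1.95959579] [-0.23314942  0.08197402  0.04678433] [ 0.4 -0.   3.7 -0.   0.  -0.1]
```

Request:
apply_moves(
  increments=[
    [0, 0, 1.5, 0, 0, 0],
    [0, 0, 3, 0, 0, 0],
    [0, 0, 4, 0, 0, 0],
    [0, 0, 4, 0, 0, 0],
    [0, 0, 4, 0, 0, 0],
  ],
)

```text
time: 18.88
ee_pos: [0.4317, 0.0501, 0.0497]
eef_rot: [2.188, 2.255, 0.0]
wrist_force: [0.4, -0.4, -1.4]
width: 0.0178
finger_force: 45.0
```

Run:
```python
from h import *
s=manip.observe(); print(s['ee_pos'],s['wrist_force'],s['moment'])
p=snap('wrist');save(p,'w10')
```

```text
[0.43169071 0.05012161 0.04969824] [ 0.3762567  -0.38042092 -1.37224536] [-0.09668234  0.1030851  -0.00654349]
```

It is back at the grasp pose, and the moment has dropped because the stand carries the rod. I release it and rise.

Request:
apply_moves(
  increments=[
    [0, 0, 0.5, 0, 0, 0],
    [0, 0, 0.5, 0, 0, 0],
    [0, 0, 0.5, 0, 0, 0],
    [0, 0, 0.5, 0, 0, 0],
    [0, 0, 0.5, 0, 0, 0],
  ],
  grip=50,
)

```text
time: 19.55
ee_pos: [0.4317, 0.0501, 0.0491]
eef_rot: [2.188, 2.255, 0.0]
wrist_force: [0.1, -0.2, -1.1]
width: 0.0497
finger_force: 0.0
```

Request:
apply_moves(
  increments=[
    [0, 0, -20, 0, 0, 0],
    [0, 0, -60, 0, 0, 0],
    [0, 0, -110, 0, 0, 0],
    [0, 0, -150, 0, 0, 0],
    [0, 0, -150, 0, 0, 0],
  ],
)

```text
time: 20.18
ee_pos: [0.4331, 0.0502, 0.2016]
eef_rot: [2.185, 2.252, 0.006]
wrist_force: [0.3, 0.5, -0.7]
width: 0.0497
finger_force: 0.0
```

Run:
```python
from h import *
import pickle
p=snap('wrist'); s=p['state']; print(s['ee_pos'],s['width'],s['wrist_force'],s['joints'].round(2))
pickle.dump(p,open('w11.pkl','wb')); save(p,'w11'); find(p,['keeper_knob','keeper','ring_1_centre','rod_grip'])
```

```text
[0.4330583  0.05016209 0.2016352 ] 0.04974326156790552 [ 0.32450203  0.5000864  -0.69616889] [ 0.01  0.12  1.91  0.    1.11 -0.02]
keeper_knob 0.77 [467 102 126] [293 142]
keeper 0.6 [468  99 126] [295 146]
keeper 0.2 [431  88 109] [256 154]
ring_1_centre 0.56 [427 190 115] [254  43]
rod_grip 0.96 [431  92 113] [256 150]
rod_grip 0.42 [433 164 112] [260  75]
```

View pics/w11.png

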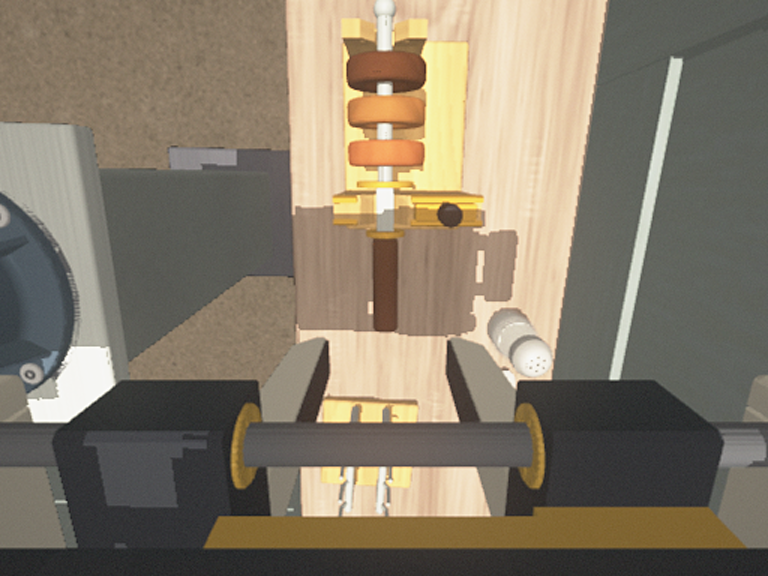

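The rod lies in both notches with the rings at display rows 70, 112 and 152, between the disc and the rear post, and the rack is empty. The knob is at (450,214). Now I compute the knob pinch.

Run:
```python
from h import *
import pickle
p=pickle.load(open('w11.pkl','rb'))
for c,z in(((450,214),.150),((450,214),.140),((384.5,235),.114),((384,330),.113)): print((onplane(p,np.array(c)/1.5,z)*1000).round(1))
s=manip.observe(); print(s['ee_pos'],move(s,[.469,.105,.2],yawR(91.8)))
```

```text
[469.5 104.2 150. ]
[471.1 103.3 140. ]
[431.4  85.6 114. ]
[433.   16.1 113. ]
[0.43098425 0.05010855 0.1979505 ] [ 53.7  39.7  -2.1  -0.1  -0.1 -90.1]
```

Request:
apply_moves(
  increments=[
    [0, 0, 0, 0, 0, -10],
    [0, 0, 0, 0, 0, -20],
    [0, 0, 0, 0, 0, -30],
    [0, 0, 0, 0, 0, -40],
    [0, 0, 0, 0, 0, -50],
  ],
)

```text
time: 21.05
ee_pos: [0.4312, 0.0501, 0.1981]
eef_rot: [-1.021, -2.969, 0.001]
wrist_force: [0.5, 0.0, -0.9]
width: 0.05
finger_force: 0.0
```

Request:
apply_moves(
  increments=[
    [0, 0, 0, 0, 0, -10],
    [0, 0, 0, 0, 0, -20],
    [0, 0, 0, 0, 0, -30],
    [0, 0, 0, 0, 0, -40],
    [0, 0, 0, 0, 0, -40],
  ],
)

```text
time: 21.68
ee_pos: [0.4313, 0.0501, 0.1983]
eef_rot: [0.046, -3.14, 0.0]
wrist_force: [0.3, 0.3, 0.1]
width: 0.0502
finger_force: 0.0
```

Run:
```python
from h import *
s=manip.observe(); print(s['ee_pos'],s['joints'].round(2),move(s,[.4695,.1045,.16],yawR(91.8)),move(s,[.4695,.1045,.098],yawR(91.8)))
```

```text
[0.43127101 0.05009304 0.19834296] [ 0.01  0.12  1.91 -0.    1.11 -1.59] [-39.9  53.3  38.3  -0.   -0.1  -0.1] [-4.000e+01  5.330e+01  1.003e+02 -0.000e+00 -1.000e-01 -1.000e-01]
```

Request:
apply_moves(
  increments=[
    [-13, 18, 0, 0, 0, 0],
    [-27, 36, 0, 0, 0, 0],
    [-40, 53, 10, 0, 0, 0],
    [-40, 53, 38, 0, 0, 0],
    [-40, 53, 38, 0, 0, 0],
  ],
)

```text
time: 22.3
ee_pos: [0.4687, 0.1042, 0.1594]
eef_rot: [0.042, -3.137, 0.001]
wrist_force: [-0.0, 0.0, -0.1]
width: 0.0501
finger_force: 0.0
```

Run:
```python
from h import *
p=snap('wrist'); s=p['state']; save(p,'w12'); print(s['ee_pos'],s['joints'].round(2),move(s,[.4695,.1045,.098],yawR(91.8)))
Ti=np.linalg.inv(np.array(p['tool_from_camera']))
R=Ro.from_rotvec(s['eef_rot'])
for X in [(.4695,.1045,.15),(.4695,.1045,.13)]:
    t=R.inv().apply(np.array(X)-s['ee_pos']); print(px(p,Ti[:3,:3]@t+Ti[:3,3]))
h=cv2.cvtColor(p['color'],cv2.COLOR_RGB2HSV)
for r in range(140,290,4):
    print(r,''.join('k' if V<60 else 'O' if (H<12 and S>130 and V<235) else 'Y' if S>130 else 'g' if S<60 else '.' for H,S,V in h[r,170:340:3]))
```

```text
[0.46869873 0.10423603 0.15935689] [ 0.12  0.26  1.85 -0.    1.04 -1.48] [-1.1  0.3 61.4 -0.  -0.2 -0.3]
[258.06589739 215.34029457]
[258.08240543 207.42184974]
140 ...................................YY..OYOOOOOY.OYYYYYYYY
144 ......................YY...........YY..OOOOOOOYYYYYYYYYYY
148 ...............Y..Y...YY..........YYY..OOOOOOOYYYYYYYYYYY
152 .................Y....YYgggggggggggYYg.gOOOOOO.gggYYYYYY.
156 .....................OYYgggggggggggYYgggYOOOOO.gggYYYYYY.
160 .......O...OO.O...Y...YYgggggggggggYYgggOOOOOO.gggYYYYYY.
164 ..........Y...........YYgggggggggggYY..OYOOOOOYYYYYYYYYYY
168 .............O.....OY.YY..........YYY..OOOOOOOYYYYYYYYYY.
172 .......................Y..........YYY..OOOOOOO.YYYYYYYYY.
176 ................................Y..YY..OOOOOOO..YYYYYYYY.
180 .........................YY....YY......OOOOOOY..YYYYYYY..
184 .........................YYYYYYYY.......YOOOY....YYYYY...
188 .........................YYYYYYYY........................
192 .........................YYYYYYYY..Y.....................
196 .........................YYYYYYYY........................
200 .....
[... 716 characters left out ...]
....kkggggggggg...
248 ggg.ggggggggggkkk..........................g.gggggggggg..
252 gg.ggggggggggkkkg..........................kkkkggggggggg.
256 k.gggggggggggkkk............................kkkgggggggggg
260 kgggggggggggkkkk............................gkkkggggggggg
264 kgggggggggggkkk.............................kkkkggggggggg
268 kggggggggggkkkk..............................kkkkgggggggg
272 Yggggggggggkkkk..............................kkkkgggggggg
276 YYggggggggkkkkggggggggggggggggggggggggggggggggkkkkggggggg
280 YYggggggggkkkkggggggggggggggggggggggggggggggggkkkkggggggg
284 ggggggggggggggggggggggggggggggggggggggggggggggggggggggggg
288 ggggggggggggggggggggggggggggggggggggggggggggggggggggggggg
```

The knob is seen at column 257, rows 204–222, as predicted (258, 215). I lower, pinch and slide.

Request:
apply_moves(
  increments=[
    [-1, 0, 20, 0, 0, 0],
    [-1, 0, 40, 0, 0, 0],
    [-1, 0, 55, 0, 0, 0],
    [-1, 0, 61, 0, 0, 0],
    [-1, 0, 61, 0, 0, 0],
  ],
)

```text
time: 22.98
ee_pos: [0.4712, 0.1043, 0.1003]
eef_rot: [-0.047, 3.141, 0.0]
wrist_force: [-0.2, 0.5, 0.8]
width: 0.0497
finger_force: 0.0
```

Request:
apply_moves(
  increments=[
    [0, 0, 0, 0, 0, 0],
    [0, 0, 0, 0, 0, 0],
    [0, 0, 0, 0, 0, 0],
    [0, 0, 0, 0, 0, 0],
    [0, 0, 0, 0, 0, 0],
  ],
  grip=5,
  newtons=40,
)

```text
time: 23.6
ee_pos: [0.4711, 0.103, 0.1003]
eef_rot: [0.049, -3.141, 0.004]
wrist_force: [-0.8, -10.9, 2.1]
width: 0.0129
finger_force: 40.0
```

Request:
apply_moves(
  increments=[
    [0, -0.7, 0, 0, 0, 0],
    [3, -1.3, 0, 0, 0, 0],
    [8, -1.3, 0, 0, 0, 0],
    [13, -1.3, 0, 0, 0, 0],
    [18, -1.3, 0, 0, 0, 0],
  ],
)

```text
time: 24.22
ee_pos: [0.4542, 0.1025, 0.1004]
eef_rot: [-0.048, 3.138, 0.0]
wrist_force: [7.5, -1.8, -4.3]
width: 0.0128
finger_force: 40.0
```

Request:
apply_moves(
  increments=[
    [5, 0, 0, 0, 0, 0],
    [10, 0, 0, 0, 0, 0],
    [14, 0, 0, 0, 0, 0],
    [18, 0, 0, 0, 0, 0],
    [18, 0, 0, 0, 0, 0],
  ],
)

```text
time: 24.85
ee_pos: [0.4361, 0.102, 0.1003]
eef_rot: [-0.047, 3.138, 0.0]
wrist_force: [4.2, -1.1, -3.9]
width: 0.0132
finger_force: 40.0
```

Request:
apply_moves(
  increments=[
    [2, 0, 0, 0, 0, 0],
    [4, 0, 0, 0, 0, 0],
    [4, 0, 0, 0, 0, 0],
  ],
)

```text
time: 25.22
ee_pos: [0.4328, 0.1019, 0.1004]
eef_rot: [-0.047, 3.137, 0.001]
wrist_force: [9.3, -1.5, -7.1]
width: 0.013
finger_force: 40.0
```

Request:
apply_moves(
  increments=[
    [1, 0, 0, 0, 0, 0],
    [2, 0, 0, 0, 0, 0],
    [2, 0, 0, 0, 0, 0],
  ],
)

```text
time: 25.6
ee_pos: [0.4326, 0.1019, 0.1005]
eef_rot: [-0.047, 3.133, 0.001]
wrist_force: [17.9, -1.7, -16.4]
width: 0.0132
finger_force: 40.0
```

Request:
apply_moves(
  increments=[
    [1, 0, 0, 0, 0, 0],
    [2, 0, 0, 0, 0, 0],
    [2, 0, 0, 0, 0, 0],
  ],
)

```text
time: 25.98
ee_pos: [0.4325, 0.1019, 0.1006]
eef_rot: [-0.047, 3.129, 0.001]
wrist_force: [29.1, -0.3, -26.1]
width: 0.0128
finger_force: 40.0
```

The motion has stalled at 29 N, which suggests the end stop. I relax, release, rise and verify the knob's travel.

Request:
apply_moves(
  increments=[
    [-3, 0, 0, 0, 0, 0],
    [-4, 0, 0, 0, 0, 0],
    [-4, 0, 0, 0, 0, 0],
  ],
)

```text
time: 26.35
ee_pos: [0.4328, 0.1019, 0.1004]
eef_rot: [-0.047, 3.137, 0.0]
wrist_force: [8.3, -1.6, -5.9]
width: 0.0128
finger_force: 40.0
```

Request:
apply_moves(
  increments=[
    [0, 0, 0, 0, 0, 0],
    [0, 0, 0, 0, 0, 0],
    [0, 0, 0, 0, 0, 0],
    [0, 0, 0, 0, 0, 0],
    [0, 0, 0, 0, 0, 0],
  ],
  grip=50,
)

```text
time: 26.98
ee_pos: [0.431, 0.1018, 0.1001]
eef_rot: [0.047, -3.141, 0.0]
wrist_force: [-0.8, 0.1, -0.1]
width: 0.0497
finger_force: 0.0
```

Request:
apply_moves(
  increments=[
    [0, 0, -20, 0, 0, 0],
    [0, 0, -50, 0, 0, 0],
    [0, 0, -60, 0, 0, 0],
    [0, 0, -60, 0, 0, 0],
    [0, 0, -60, 0, 0, 0],
  ],
)

```text
time: 27.6
ee_pos: [0.4305, 0.1017, 0.1592]
eef_rot: [0.047, -3.14, 0.0]
wrist_force: [0.3, -0.3, -0.7]
width: 0.0498
finger_force: 0.0
```

Run:
```python
from h import *
p=snap('wrist'); s=p['state']; save(p,'w13'); print(s['ee_pos'],s['eef_rot'],s['width'])
h=cv2.cvtColor(p['color'],cv2.COLOR_RGB2HSV)
for r in range(150,270,4):
    print(r,''.join('k' if V<60 else 'O' if (H<12 and S>130 and V<235) else 'Y' if S>130 else 'g' if S<60 else '.' for H,S,V in h[r,170:340:3]))
for uv in ((258,213),(258,216),(258,219)): print((onplane(p,uv,.15)*1000).round(1))
p=snap('top'); find(p,['keeper_knob','keeper'])
p=snap('scene'); find(p,['keeper_knob','keeper'])
```

```text
[0.43054924 0.10174805 0.15917185] [ 4.73668537e-02 -3.13977011e+00  2.75205257e-04] 0.0497656434861339
150 .........................................................
154 .........................................................
158 .........................................................
162 .........................................................
166 ..........................YY....YY..........Y............
170 ..........................YY....YY......OOOOO...YYYYYY...
174 .......................Y..YY....YY.....YOOOOOO..YYYYYYY..
178 ..........................YY....YY.YY..OOOOYOO.YYYYYYYYY.
182 ...........................YYYYY...YY..OYOOOOO.YYYYYYYYY.
186 .......................YY..YYYYY..YYY..OOOOOYOYYYYYYYYYY.
190 ......................YYYgg.YYYYg.gYY..OOOOOOOYYYYYYYYYY.
194 ...............Y.....Y.Y.gggYYYYgggYYggg.OOOOO.gggYYYYYYg
198 .............OO...Y..O.Y.gggYYYYgggYYggg.OOOOO.gggYYYYYYg
202 .........Y..Y...Y....Y.Y.gggY..YgggYY...OOOOOO....YYYYYY.
206 ..............Y..OY.Y..YYY..kk.k...YY..OYOOOOOYYYYYYYYYY.
210 .......................YY..k..g....YY..OOOOOOO.YY.YYYYYY.
214 
[... 504 characters left out ...]
ggggggggkgggggggggYY....Y..ggg.ggg....ggggggggggg
250 ggg.gggggggggkggkgggggggggYY....Y..........gggggggggggggg
254 kggggggggggggkkk.gggggggggYY....Y..gg......k.gggggggggggg
258 ggggggggggggkkgk..........YY....Y.ggg..gggg..g.gggggggggg
262 kggggggggggg.gkg..........YY....Y...........kg.gggggggggg
266 kggggggggggk.kk............Yg.g.Y............gggggggggggg
[429.4 101.9 150. ]
[431.9 102.  150. ]
[434.4 102.1 150. ]
keeper_knob 0.59 [425  97 123] [162 212]
keeper_knob 0.53 [ 450 -577   41] [368 248]
keeper_knob 0.3 [414 115  14] [160 231]
keeper 0.47 [426  97 125] [162 211]
keeper_knob 0.67 [426  96 128] [191 165]
keeper_knob 0.54 [ 544 -602   42] [374 290]
keeper 0.3 [421  41 106] [198 177]
```

Run:
```python
from h import *
p=snap('wrist')
h=cv2.cvtColor(p['color'],cv2.COLOR_RGB2HSV); g=cv2.cvtColor(p['color'],cv2.COLOR_RGB2GRAY)
print('col257 V',[(r,int(h[r,257,2])) for r in range(198,232)])
print('rodneck col 247 & rod col 285: ',[(r,int(g[r,280]),int(g[r,283])) for r in range(184,210)])
sc=cv2.imread('pics/w12.png'); g0=cv2.resize(sc,(512,384)); V0=cv2.cvtColor(g0,cv2.COLOR_BGR2HSV)[:,:,2]; gg0=cv2.cvtColor(g0,cv2.COLOR_BGR2GRAY)
print('w12 V',[(r,int(V0[r,258])) for r in range(198,232)])
print([(r,int(gg0[r,280]),int(gg0[r,283])) for r in range(142,170)])
```

```text
col257 V [(198, 171), (199, 176), (200, 131), (201, 74), (202, 52), (203, 58), (204, 59), (205, 59), (206, 54), (207, 59), (208, 67), (209, 63), (210, 62), (211, 65), (212, 61), (213, 65), (214, 62), (215, 62), (216, 62), (217, 60), (218, 60), (219, 61), (220, 61), (221, 55), (222, 109), (223, 164), (224, 172), (225, 171), (226, 162), (227, 166), (228, 166), (229, 168), (230, 168), (231, 167)]
rodneck col 247 & rod col 285:  [(184, 148, 146), (185, 148, 146), (186, 149, 147), (187, 149, 147), (188, 150, 147), (189, 152, 151), (190, 152, 152), (191, 139, 136), (192, 139, 142), (193, 139, 147), (194, 138, 151), (195, 147, 156), (196, 149, 162), (197, 146, 156), (198, 139, 152), (199, 142, 143), (200, 138, 137), (201, 135, 132), (202, 153, 151), (203, 157, 160), (204, 160, 158), (205, 156, 156), (206, 151, 149), (207, 146, 144), (208, 152, 153), (209, 154, 156)]
w12 V [(198, 165), (199, 164), (200, 166), (201, 131), (202, 79), (203, 52), (204, 57), (205, 55), (206, 57), (207, 55), (208, 59), (209, 59), (210, 62), (211, 61), (212, 60), (213, 62), (214, 59), (215, 62), (216, 59), (217, 60), (218, 60), (219, 60), (220, 56), (221, 53), (222, 55), (223, 119), (224, 159), (225, 166), (226, 168), (227, 159), (228, 152), (229, 147), (230, 148), (231, 147)]
[(142, 137, 136), (143, 134, 135), (144, 136, 135), (145, 137, 138), (146, 134, 135), (147, 132, 134), (148, 133, 133), (149, 133, 131), (150, 135, 135), (151, 141, 140), (152, 134, 135), (153, 137, 137), (154, 142, 143), (155, 144, 144), (156, 152, 149), (157, 153, 152), (158, 146, 145), (159, 140, 139), (160, 135, 136), (161, 129, 128), (162, 123, 123), (163, 135, 133), (164, 142, 140), (165, 140, 140), (166, 142, 146), (167, 146, 154), (168, 152, 160), (169, 158, 158)]
```

Run:
```python
from h import *
p=snap('wrist'); s=p['state']
def X(pos,rot,u,v,z):
    q=dict(p); q['state']=dict(ee_pos=np.array(pos),eef_rot=np.array(rot)); return onplane(q,(u,v),z)[0]*1000
a=([.46869873,.10423603,.15935689],[.042,-3.137,.001]); b=(s['ee_pos'],s['eef_rot'])
for rz in (.100,.105):
    ra=X(*a,280,156.5,rz); rb=X(*b,280,196,rz)
    ka=[X(*a,258,v,z) for v,z in ((222.8,.15),(201.5,.13))]; kb=[X(*b,257,v,z) for v,z in ((221.9,.15),(200.5,.13))]
    print(rz,ra,rb,np.round(ka,1),np.round(kb,1),'travel',np.round(np.array(ka)-ra-(np.array(kb)-rb),1))
```

```text
0.1 429.43617665456077 429.9454962268664 [475.8 464.2] [437.6 426. ] travel [38.6 38.7]
0.105 428.76136584975865 428.51801675258355 [475.8 464.2] [437.6 426. ] travel [37.9 38. ]
```

The force says it has stalled, but the camera estimate of 38–39 mm is not conclusive. I check by pushing the knob from behind with closed fingers.

Request:
apply_moves(
  increments=[
    [-10, 0.8, 0, 0, 0, 0],
    [-20, 0.8, 0, 0, 0, 0],
    [-22, 0.8, 0, 0, 0, 0],
    [-22, 0.8, 0, 0, 0, 0],
    [-22, 0.8, 0, 0, 0, 0],
  ],
  grip=0,
  newtons=20,
)

```text
time: 28.68
ee_pos: [0.4528, 0.1033, 0.1601]
eef_rot: [0.047, -3.141, 0.0]
wrist_force: [-0.3, -0.3, -0.3]
width: 0.0046
finger_force: 0.0
```

Request:
apply_moves(
  increments=[
    [0, 0, 15, 0, 0, 0],
    [0, 0, 35, 0, 0, 0],
    [0, 0, 50, 0, 0, 0],
    [0, 0, 58, 0, 0, 0],
    [0, 0, 58, 0, 0, 0],
  ],
)

```text
time: 29.3
ee_pos: [0.4528, 0.1033, 0.1017]
eef_rot: [0.047, -3.14, 0.0]
wrist_force: [-0.2, 0.5, -0.8]
width: 0.0003
finger_force: 0.0
```

Request:
apply_moves(
  increments=[
    [2, 0, 0, 0, 0, 0],
    [4, 0, 0, 0, 0, 0],
    [6, 0, 0, 0, 0, 0],
    [7, 0, 0, 0, 0, 0],
    [7, 0, 0, 0, 0, 0],
  ],
)

```text
time: 29.92
ee_pos: [0.4472, 0.1031, 0.1026]
eef_rot: [-0.047, 3.138, 0.0]
wrist_force: [3.8, -0.6, -1.3]
width: 0.0005
finger_force: 2.5
```

Request:
apply_moves(
  increments=[
    [1, 0, 0, 0, 0, 0],
    [2, 0, 0, 0, 0, 0],
    [2, 0, 0, 0, 0, 0],
  ],
)

```text
time: 30.3
ee_pos: [0.4468, 0.1031, 0.1028]
eef_rot: [-0.047, 3.135, 0.001]
wrist_force: [13.2, 0.1, -5.6]
width: 0.0003
finger_force: 6.3
```

Request:
apply_moves(
  increments=[
    [1, 0, 0, 0, 0, 0],
    [2, 0, 0, 0, 0, 0],
    [2, 0, 0, 0, 0, 0],
  ],
)

```text
time: 30.68
ee_pos: [0.4465, 0.1031, 0.1031]
eef_rot: [-0.047, 3.131, 0.001]
wrist_force: [20.9, -1.1, -13.8]
width: 0.0005
finger_force: 10.2
```

Request:
apply_moves(
  increments=[
    [1, 0, 0, 0, 0, 0],
    [2, 0, 0, 0, 0, 0],
    [2, 0, 0, 0, 0, 0],
  ],
)

```text
time: 31.05
ee_pos: [0.4463, 0.1032, 0.1033]
eef_rot: [-0.047, 3.127, 0.001]
wrist_force: [29.1, 0.5, -19.3]
width: 0.0004
finger_force: 14.3
```

The knob stays firm up to 29 N, against 9 N of drag, so it is on its end stop. I back off, rise clear and do a final check.

Request:
apply_moves(
  increments=[
    [-6, 0, 0, 0, 0, 0],
    [-14, 0, 0, 0, 0, 0],
    [-14, 0, 0, 0, 0, 0],
  ],
)

```text
time: 31.42
ee_pos: [0.454, 0.1033, 0.102]
eef_rot: [0.047, -3.141, 0.0]
wrist_force: [-0.4, 0.3, -0.0]
width: 0.0011
finger_force: 0.0
```

Request:
apply_moves(
  increments=[
    [0, 0, -30, 0, 0, 0],
    [0, 0, -80, 0, 0, 0],
    [0, 0, -130, 0, 0, 0],
    [20, 0, -150, 0, 0, 0],
    [20, 0, -150, 0, 0, 0],
  ],
)

```text
time: 32.05
ee_pos: [0.4337, 0.1028, 0.2532]
eef_rot: [-0.048, 3.139, 0.0]
wrist_force: [0.8, 1.3, 0.1]
width: 0.0003
finger_force: 0.0
```

Run:
```python
from h import *
p=snap('wrist'); s=p['state']; print(s['ee_pos'],s['wrist_force'])
find(p,['keeper_knob','ring_1_centre','rod_grip'])
h=cv2.cvtColor(p['color'],cv2.COLOR_RGB2HSV)
for r in range(150,250,4):
    print(r,''.join('k' if V<60 else 'O' if (H<14 and S>130 and V<235) else 'Y' if S>130 else 'g' if S<60 else '.' for H,S,V in h[r,170:400:4]))
```

```text
[0.43374387 0.10282272 0.25319206] [0.8452287  1.25654222 0.08261579]
keeper_knob 0.62 [425  99 127] [255 173]
ring_1_centre 0.55 [423 189 109] [327 171]
rod_grip 0.92 [428  77 117] [236 174]
150 ....................Y..Y..................................
154 ....................Y..Y....OOO..OOO...OO.................
158 ....................Y..YYY..OOOY.OOOY..OO.................
162 .....................YYY.Y..OOOYYOYOO..OOO................
166 ..................Y..YYY.Y..OOOOYOYYO..OOO................
170 ..........OOOOO..OYggYY.gYggOOO.g.YYYg.OOOggggg...........
174 ..........O.OO....YggYY.gYggOOO.g.OOOg..OOgggggg..........
178 .................OYgg..ggY..OOOO.OOOO..OOO....g...........
182 ...................Y...k.Y..OOOYYOYOO..OOO................
186 .........................Y..OOO.YOYO...OO.................
190 ....................YYYYY...OOO..OOO...OO.................
194 ....................YYYY.....................g............
198 ....................Y..YY......................gg.........
202 ....................Y..Y..................................
206 ....................Y..Y..................................
210 ggg.................Y..Y.............g....................
214 ....gggggg..........Y..Y.........g........................
218 ggggggggggg.........Y..Y....g..g...ggg.ggggggggggggg......
222 gg.gg.gggggg..gggg..Y..Y.........ggggggggggggg.ggggg......
226 ..ggggggggggggggggg.gg.gggg............ggg.......ggg......
230 .gggggg.....g....ggggg.ggggg.ggggg...........ggg.ggg......
234 ggggggg.........gggggg.ggggggg...................g........
238 ggggggg.........gggggg.gggggg.............................
242 gggggg..........ggggggggggggg..g..........................
246 gggggg.........ggggggg.ggggggg............................
```

Three rings are on the rod, the keeper is over the neck, and the robot is clear of everything.

```bash
python3 -c "
from bench import manip
print(manip.close_job())"
```

```text
the job is handed in; nothing more can be done
None
```

The job is handed in: all three rings hang on the rod, which lies in both notches with the robot clear; the keeper held firm at 29 N, so I take it as fully home, though the camera put its travel at only 38–39 of 40 mm.

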